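# Pay out the thick coin roll from the rocker-gate dispenser

## Robot

A 6-joint arm with a two-finger parallel gripper is mounted at the origin on the work surface. World frame = base frame: x ahead of the robot, y to its left, z up, the work surface at z = 0. Lengths are in mm, angles in rad, forces in N, time in s.
With the tool pointing down it reaches from about 300 to 775 mm from the base axis. Payload 14.6 kg.
Tool frame: the origin (TCP) lies midway between the tips of the shut fingers; the grasp point (between the pads) lies manip.grasp_offset behind it (manip.grasp_offset is the distance from the TCP to the grasp point, in mm); z points along the fingers, y is the direction in which the jaws open and shut (so a half turn about z gives the same grasp; the last joint's range is limited). The gripper opens to 94 mm and grips with 3 to 60 N. Pads are 16 mm wide; open, the fingers measure 119 mm over their backs; the gripper's body (75 mm by 177 mm) begins 78 mm behind the grasp point.
Start: joints at [-1.226, 0.3, 1.521, -0, 1.321, -0.067], TCP at [220.135, -504.014, 205.446] pointing down, gripper open.
Joint ranges: [-3.03, 3.03], [-0.79, 2.21], [0.23, 2.52], [-1.04, 4.18], [0, 3.07], [-2.55, 2.55]. Speed limits (rad/s): [2.22, 2.22, 2.57, 3.14, 3.14, 3.14].

## Interface

Orientations are given as [roll, pitch, yaw] about the fixed x, y, z axes, in that order (R = Rz(yaw) Ry(pitch) Rx(roll)).
In Python, from cell import monitor, vision, order, manip gives the robot as it stands.
- The arm moves only by the shell command python3 -m jog 'ROWS' [FORCE]. ROWS is JSON, a list of rows, each a list of 7 numbers: the shift along the tool's x, y, z in cm, then the turn, a rotation vector about the tool's x, y, z in rad, then the opening in per cent of the stroke, from 0 (shut) to 100 (fully open). In form: [[tx, ty, tz, rx, ry, rz, jaw], ...]. A call has 1 to 8 rows; each row shifts and turns the commanded pose from where the row before left it, along the tool's axes as they then stand; what a row does not reach is not made up. A row lasts 1/10 s, in which the tool goes at most 50 mm and 8.59 degrees, less where a joint would pass 70% of its speed; a pose out of reach is approached as far as the arm can. A call is refused whole if a number of a shift passes 5 or a number of a turn 0.15, either way. A call with a gripper value outside its range is refused whole. The fingers move at their own pace and stop on an object; FORCE is the grip in N (left out, the last holds). Time passes only in rows, so rows that do not move let the fingers close. It gives the time, the measured TCP pose, the force and the opening at its end, in the units of the state.
- monitor.read_state(): the state, without advancing time (a new reading comes with each control period).
- vision.camera(name): name is "side" or "top" or "wrist"; returns a dict with "color" (384x512x3 uint8, blue, green, red), "fx", "fy", "cx", "cy" (pixels), "cam_to_world" (4x4, takes a point from camera to world coordinates); the wrist camera has in their place "tool_from_camera" (4x4, takes a point from camera to tool coordinates, whose origin is the TCP and whose axes are the flange's). Camera axes: x right, y down, z forward; pixel columns grow to the right and rows downward; lengths in mm; the calibration is good to about 2 mm. A picture is of the moment at which its call begins: read the wrist's pose just before it. There is no depth.
- order.sign_off(): hands the job in, once; it reports no verdict.
The state is a dict: "clock": time; "joints": joint angles; "qd": joint speeds; "effort": joint torques, N m; "eef_pos": TCP position; "eef_rot": TCP orientation; "wrist_force": force on the tool from outside, world axes, zero at the start; "moment": the same for the moment, N m; "finger_gap": finger opening in mm.
Only numpy, scipy, OpenCV 4.12 (cv2) and the standard library are available. Lean on these libraries where they do the work, as an engineer would, in place of code of your own. Each camera call takes 0.05 s, during which the arm holds its last target.

## Task

Two alike coin-roll dispensers stand on the counter, one loaded with a thick roll and one with a slim roll. Pay out the thick roll: with the fingertips press the black paddle of that dispenser's rocking lever fully down so that the gate at the other end lifts, keep it down until the roll lies still in the tray, then let go so that the gate drops shut. Do not touch or pick up either roll, do not work the other dispenser, and leave everything else on the counter where it stands.

Things in the scene. Friction and masses are not known exactly. Their poses are not given: they have to be found in the camera images.
- disp_thick: Fixed dispenser holding the thick roll (the two are alike and may swap sides), at most 95 mm high. Origin on the counter; x points from the paddle (rear) to the tray (front), z up. A channel 77 mm wide slopes down 12 deg to +x, from x = -70 mm (floor 49 mm high) to an end wall at x = 120 mm (floor 9 mm high). Gate (two tines) at x = 45 mm; beyond it is the tray. Lever alongside at y = 63 mm, pivot at x = -45, z = 75 mm.
- disp_slim: Fixed dispenser holding the slim roll (the two are alike and may swap sides), at most 95 mm high. Origin on the counter; x points from the paddle (rear) to the tray (front), z up. A channel 77 mm wide slopes down 12 deg to +x, from x = -70 mm (floor 49 mm high) to an end wall at x = 120 mm (floor 9 mm high). Gate (two tines) at x = 45 mm; beyond it is the tray. Lever alongside at y = 63 mm, pivot at x = -45, z = 75 mm.
- thick_paddle (a point): Centre of the top of the black press paddle (32 mm along x, 38 mm along y, flat) at the rear of the thick-roll dispenser's lever; gate shut, it is at x = -133, y = 48, z = 95 mm in the dispenser's frame. It turns with the lever: at the stop it is 32 mm lower, about 1 mm further back and slopes 21 deg, rear edge lower.
- slim_paddle (a point): Centre of the top of the black press paddle (32 mm along x, 38 mm along y, flat) at the rear of the slim-roll dispenser's lever; gate shut, it is at x = -133, y = 48, z = 95 mm in the dispenser's frame. It turns with the lever: at the stop it is 32 mm lower, about 1 mm further back and slopes 21 deg, rear edge lower.
- thick_lever (a joint): Rocking lever of the thick-roll dispenser, rad: 0 = gate shut, 0.36 = paddle fully down, gate fully up (stop). A spring and the gate's weight shut it when let go; about 1 to 2 N on the paddle starts it, about 4 N holds it at the stop. The roll passes under the gate from about 0.23 rad.
- slim_lever (a joint): Rocking lever of the slim-roll dispenser, rad: 0 = gate shut, 0.36 = paddle fully down, gate fully up (stop). A spring and the gate's weight shut it when let go; about 1 to 2 N on the paddle starts it, about 4 N holds it at the stop. The roll passes under the gate from about 0.12 rad.
- roll_thick_mid (a point): Middle of the thick coin roll, a loose paper-wrapped cylinder 30 mm in diameter, 70 mm long, lying across the channel against the rear of the gate. With the gate up it rolls into the tray by itself in about a second. At rest in the tray its middle is at about x = 105 mm in the dispenser's frame.
- roll_slim_mid (a point): Middle of the slim coin roll, a loose paper-wrapped cylinder 19 mm in diameter, 70 mm long, lying across the channel against the rear of the gate. With the gate up it rolls into the tray by itself in about a second.
- roll_thick: The thick roll's body, origin at its middle, as point roll_thick_mid
- roll_slim: The slim roll's body, origin at its middle, as point roll_slim_mid
- spare_roll: spare coin roll standing on end, 25 mm thick, 62 mm tall; origin at the centre of its underside. Leave alone
- stamp: wooden hand stamp, 50 x 32 mm foot, 72 mm tall; origin at the centre of its underside. Leave alone
- sponge_dish: small white bowl, 76 mm across, 28 mm tall; origin under its centre. Leave alone
- glue: small white bottle, 30 mm across, 95 mm tall; origin under its centre. Leave alone
- pen_pot: black cup, 72 mm across, 95 mm tall; origin under its centre. Leave alone
- stapler: stapler, 130 x 34 mm, about 50 mm tall; origin under its centre. Leave alone
Mind the look-alikes: they are no part of the job. What is shaped like the roll_thick but green or orange is not meant. What is shaped like the roll_slim but orange is not meant.

How it is judged (in metres and radians):
On the way, in this order (a step that is already met when the one before it is completed fails the run):
1. the fingers press the thick-roll dispenser's paddle down (value of joint thick_lever above 0.12 rad and contact force between the fingers and disp_thick above 0.5 N and x of the grasp point in the frame of disp_thick below -0.06 m).
2. the thick roll lies still in the tray while the fingers still hold the paddle down (x of roll_thick_mid in the frame of disp_thick between 0.085 and 0.125 m and z of roll_thick_mid in the frame of disp_thick below 0.04 m and y of roll_thick_mid in the frame of disp_thick between -0.03 and 0.03 m and linear speed of roll_thick below 0.03 m/s and value of joint thick_lever above 0.22 rad and contact force between the fingers and disp_thick above 0.5 N and x of the grasp point in the frame of disp_thick below -0.06 m), for 0.2 s.
At the end, for the whole second after the job is handed in: The thick roll lies still (under 0.03 m/s) in its tray (middle 85 to 125 mm ahead of the dispenser's origin, under 40 mm high, within 30 mm of the middle line), its gate is shut (lever under 0.04 rad), and the slim roll is behind its shut gate, moved under 12 mm (x of roll_thick_mid in the frame of disp_thick between 0.085 and 0.125 m and z of roll_thick_mid in the frame of disp_thick below 0.04 m and y of roll_thick_mid in the frame of disp_thick between -0.03 and 0.03 m and linear speed of roll_thick below 0.03 m/s and value of joint each of thick_lever, slim_lever below 0.04 rad and x of roll_slim_mid in the frame of disp_slim below 0.045 m and distance of roll_slim_mid from where it was at the start of the episode below 0.012 m); the robot touches nothing.
It fails at once if the robot touches a roll (contact force between any of the fingers, the arm and roll_thick above 0.5 N or contact force between any of the fingers, the arm and roll_slim above 0.5 N).
It fails at once if the thick roll is lifted out of its channel (z of roll_thick_mid in the frame of disp_thick above 0.075 m).
It fails at once if the slim roll is lifted out of its channel (z of roll_slim_mid in the frame of disp_slim above 0.07 m).
It fails at once if the slim roll's lever is worked (over 0.1 rad) (value of joint slim_lever above 0.1 rad).
It fails at once if another thing on the counter is pushed (over 20 mm), lifted or tipped (distance of any of spare_roll, stamp, sponge_dish, glue, pen_pot, stapler from where it was at the start of the episode above 0.02 m or angle between any of spare_roll, stamp, sponge_dish, glue, pen_pot, stapler's own z axis and vertical above 0.5 rad).
It also fails if it takes over 29 s, if anything falls off the work surface, if the arm or the gripper's body presses on something with over 40 N, if the wrist force passes 120 N, or if a joint passes its speed limit or range.

## Working session

There is one attempt and no reset: what is moved stays moved. The work goes in short steps, Python scripts to look and compute and a shell command to move; the robot and the scene stay as the last step left them, time stands still between calls to the robot, and variables do not carry over. Pictures are saved under pics/ and viewed, and the job is handed in when it is done.

```bash
ls; mkdir -p pics
python3 - <<'E'
from cell import monitor, vision, order, manip
import cv2,json
print(monitor.read_state(), manip.grasp_offset)
for n in ("side","top","wrist"):
    c=vision.camera(n); cv2.imwrite(f"pics/{n}0.png",c["color"])
    print(n,c["fx"],c["fy"],c["cx"],c["cy"],c.get("cam_to_world",c.get("tool_from_camera")))
E
```

```text
pics
{'clock': 0.0, 'joints': array([-1.22561023e+00,  3.00499736e-01,  1.52158822e+00, -1.23006961e-05,
        1.32070963e+00, -6.66197922e-02]), 'qd': array([ 0.00045546, -0.00121061,  0.00161495, -0.00156944,  0.0019046 ,
       -0.00076059]), 'effort': array([-2.74365530e-04, -5.31813276e+01, -3.52740777e+01,  7.08101084e-02,
        2.43779970e-02, -1.03268655e-04]), 'eef_pos': array([ 220.03868635, -503.77241616,  204.8676071 ]), 'eef_rot': array([-3.14038960e+00, -6.83248629e-05,  4.11808898e-01]), 'wrist_force': array([ 0.77170376, -0.21364059, -0.80601645]), 'moment': array([ 0.02782376, -0.0124556 , -0.01743446]), 'finger_gap': 94.0125039772995} 18.8
side 435.9206452347062 435.9206452347062 247.14289291510812 190.08759678852365 [[-7.84137155e-01 -4.13046189e-01  4.63164948e-01  9.82341084e+01]
 [-6.20425072e-01  5.38841508e-01 -5.69844329e-01  6.24855045e+02]
 [-1.42004707e-02 -7.34195257e-01 -6.78789858e-01  8.16448849e+02]
 [ 0.00000000e+00  0.00000000e+00  0.00000000e+00  1.00000000e+00]]
top 478.4885743019371 478.4885743019371 253.53177671265894 189.10603150190678 [[-2.13707177e-02 -9.91903942e-01  1.25179318e-01  3.99653765e+02]
 [-9.99771473e-01  2.12703920e-02 -2.13811884e-03 -5.25308147e+00]
 [-5.41804666e-04 -1.25196405e-01 -9.92131829e-01  1.55665991e+03]
 [ 0.00000000e+00  0.00000000e+00  0.00000000e+00  1.00000000e+00]]
wrist 334.24634403066085 334.24634403066085 257.1892618249556 184.83100595883937 [[ 5.96537466e-04 -9.61424498e-01 -2.75068316e-01  8.06110282e+01]
 [ 9.99999151e-01  8.92267012e-04 -9.49983659e-04 -1.05691964e-01]
 [ 1.15877195e-03 -2.75067516e-01  9.61424214e-01 -1.79827281e+02]
 [ 0.00000000e+00  0.00000000e+00  0.00000000e+00  1.00000000e+00]]
```

View pics/side0.png

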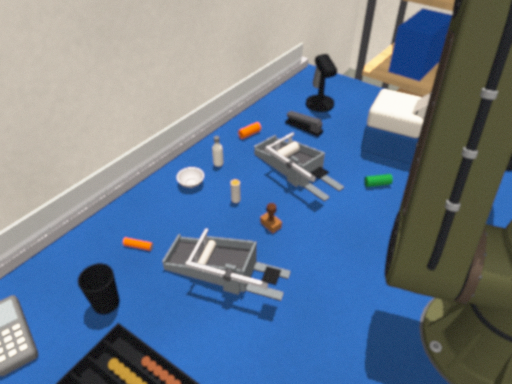

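View pics/top0.png

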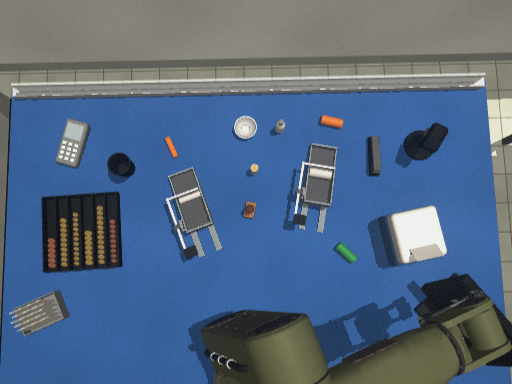

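View pics/wrist0.png

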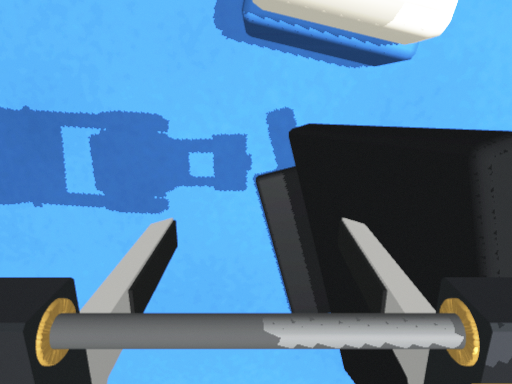

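The side view shows dispensers at about (215,265) and (295,160). In the top view they are at (192,210) on the left and (317,185) on the right. I'll enlarge both to compare the rolls.

Run:
```python
import cv2,numpy as np
t=cv2.imread("pics/top0.png"); s=cv2.imread("pics/side0.png")
a=cv2.resize(t[135:265,155:355],None,fx=4,fy=4,interpolation=cv2.INTER_CUBIC); cv2.imwrite("pics/topz.png",a)
b=cv2.resize(s[225:305,155:300],(580,320),interpolation=cv2.INTER_CUBIC); c=cv2.resize(s[125:205,240:385],(580,320),interpolation=cv2.INTER_CUBIC)
cv2.imwrite("pics/sidez.png",cv2.resize(np.vstack([b,c]),(543,600)))
```

```text
(no output)
```

View pics/topz.png

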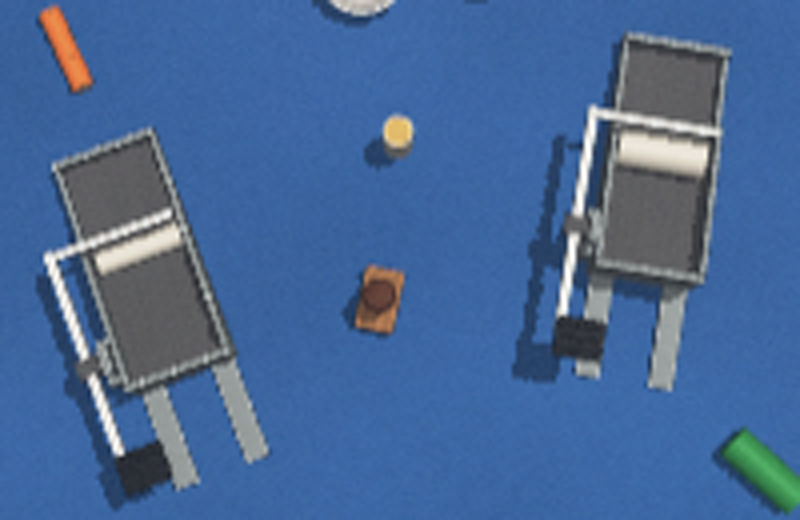

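View pics/sidez.png

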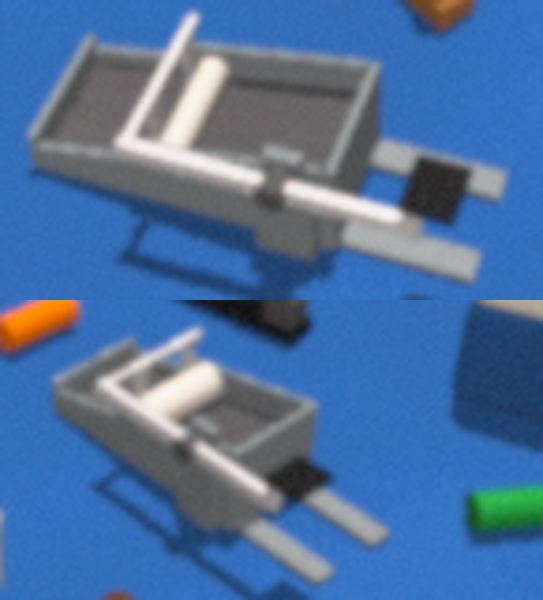

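The rolls are at zoom pixels (137,247), left, about 23 px thick, and (662,152), right, about 40 px thick. The zoom is 4x at about 3.2 mm/px, so they come out near 18 mm and 31 mm. The right-hand dispenser (top (317,185), side (295,160)) therefore holds the thick roll, and its paddle is at top (300,219). Next I'll measure it from both views.

```bash
cat > h.py <<'E'
import numpy as np,cv2
from cell import monitor,vision
from scipy.optimize import least_squares
from scipy.spatial.transform import Rotation as R
def ray(c,u,v):
    M=np.array(c["cam_to_world"]); d=M[:3,:3]@np.array([(u-c["cx"])/c["fx"],(v-c["cy"])/c["fy"],1]); return M[:3,3],d/np.linalg.norm(d)
def atz(c,u,v,z):
    o,d=ray(c,u,v); return o+d*(z-o[2])/d[2]
def tri(rs):
    A=0;b=0
    for o,d in rs:
        P=np.eye(3)-np.outer(d,d);A=A+P;b=b+P@o
    return np.linalg.solve(A,b)
def proj(c,p):
    M=np.linalg.inv(np.array(c["cam_to_world"])); q=M[:3,:3]@np.asarray(p)+M[:3,3]; return np.array([c["cx"]+c["fx"]*q[0]/q[2],c["cy"]+c["fy"]*q[1]/q[2]])
E
python3 - <<'E'
from h import *
t=vision.camera("top"); s=vision.camera("side")
pk=(155+580/4-.4,135+338/4-.4); ps=(240+300/.9375/4-.4,125+(479/.9375-320)/4-.4)
print(pk,ps,atz(t,*pk,95),tri([ray(t,*pk),ray(s,*ps)]))
# whole-dispenser fit: points in dispenser frame with top pixels
z=lambda u,v:(155+u/4-.4,135+v/4-.4)
P=[((-133,48,95),z(580,338)),((-45,63,78),z(575,225)),((-133,63,93),z(563,322))]
# roll mid: axis height: floor at 45-15.. 
fl=lambda x:49-(x+70)*np.tan(np.radians(12))
P+=[((27,0,fl(27)+17+13),z(662,152))]
def f(q):
    c_,s_=np.cos(q[2]),np.sin(q[2]); r=[]
    for p,u in P:
        w=[q[0]+c_*p[0]-s_*p[1],q[1]+s_*p[0]+c_*p[1],p[2]]; r+=list(proj(t,w)-u)
    return r
o=least_squares(f,[400,-130,0]); print(o.x,np.round(o.fun,1))
E
```

```text
(299.6, 219.1) (319.6, 172.33333333333334) [ 488.73099406 -147.11933239   95.        ] [ 488.07080369 -147.83033776   91.94003761]
[ 6.13401203e+02 -2.18056577e+02 -1.79158288e-01] [-0.  -0.8  0.  -0.8 -0.7  2.5  0.7 -1. ]
```

The thick paddle triangulates to about (488.5, -147.5, 92–95), which fits the given 95 mm height and the reach. The dispenser's yaw is about -0.16. First I'll raise, shut the fingers and turn to align.

```bash
python3 -m jog '[[0,0,-2,0,0,0,0],[0,0,-2,0,0,0,0],[0,0,-2,0,0,0.1,0],[0,0,0,0,0,0.12,0],[0,0,0,0,0,0.12,0],[0,0,0,0,0,0.12,0],[0,0,0,0,0,0.11,0],[0,0,0,0,0,0,0]]' 10
```

```text
clock: 1.05
eef_pos: [220.1, -504.0, 265.4]
eef_rot: [-3.141, 0.0, -0.16]
wrist_force: [0.2, -0.5, 0.1]
finger_gap: 33.7
```

```bash
python3 -m jog '[[1.3,-2.5,0,0,0,0,0],[1.3,-2.5,0,0,0,0,0],[1.3,-2.5,0,0,0,0,0],[1.3,-2.5,0,0,0,0,0],[1.3,-2.5,0,0,0,0,0],[1.3,-2.5,0,0,0,0,0],[1.3,-2.5,0,0,0,0,0],[1.3,-2.5,0,0,0,0,0]]' && python3 -m jog '[[1.3,-2.4,0,0,0,0,0],[1.3,-2.4,0,0,0,0,0],[1.3,-2.4,0,0,0,0,0],[1.3,-2.4,0,0,0,0,0],[1.3,-2.4,0,0,0,0,0],[1.3,-2.4,0,0,0,0,0],[1.3,-2.4,0,0,0,0,0],[1.3,-2.4,0,0,0,0,0]]' && python3 -m jog '[[0,0,4,0,0,0,0],[0,0,4,0,0,0,0],[0,0,2.5,0,0,0,0],[0,0,0,0,0,0,0]]'
python3 - <<'E'
from h import *
s=monitor.read_state(); print(s["eef_pos"],s["eef_rot"],s["finger_gap"])
c=vision.camera("wrist"); cv2.imwrite("pics/w1.png",c["color"])
c=vision.camera("side"); cv2.imwrite("pics/s1.png",cv2.resize(c["color"][90:230,220:420],None,fx=4,fy=4,interpolation=cv2.INTER_CUBIC))
E
```

```text
clock: 1.85
eef_pos: [354.9, -321.9, 265.5]
eef_rot: [-3.142, -0.0, -0.154]
wrist_force: [-1.0, -0.6, -0.0]
finger_gap: 0.4
clock: 2.65
eef_pos: [487.9, -148.7, 265.4]
eef_rot: [-3.142, 0.0, -0.154]
wrist_force: [-0.4, -0.3, -0.1]
finger_gap: 0.4
clock: 3.05
eef_pos: [485.9, -149.1, 157.5]
eef_rot: [-3.14, 0.006, -0.155]
wrist_force: [-0.0, -0.2, 0.9]
finger_gap: 0.5
[ 485.86495561 -149.08784614  157.49049848] [-3.14038869  0.0055622  -0.15504856] 0.464562002844986
```

View pics/w1.png

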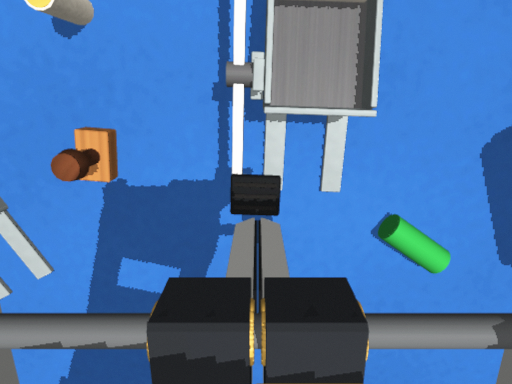

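View pics/s1.png

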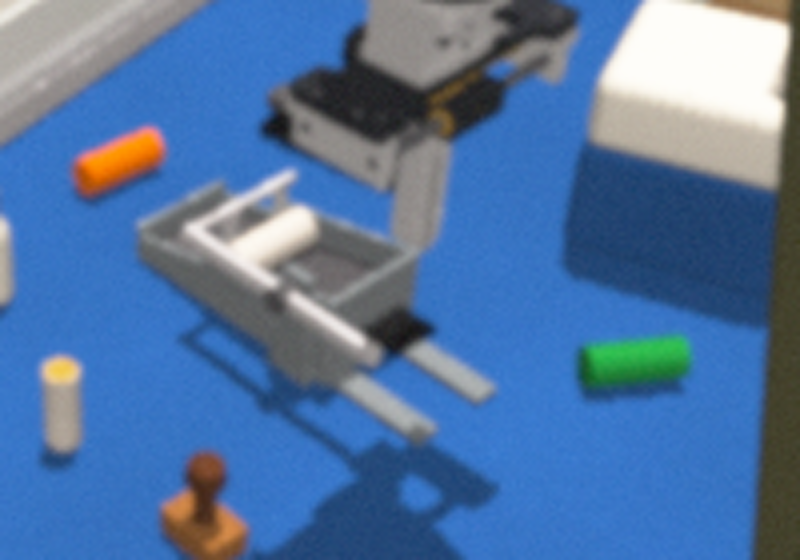

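The wrist view shows the black paddle at about (255,194), just ahead of the fingertips and aligned with them. The channel runs straight up the picture, so the yaw is right. I'll check the paddle position from this view.

Run:
```python
from h import *
s=monitor.read_state(); print(s["eef_pos"],s["eef_rot"])
c=vision.camera("wrist")
T=np.eye(4); T[:3,:3]=R.from_euler("xyz",s["eef_rot"]).as_matrix(); T[:3,3]=s["eef_pos"]
c["cam_to_world"]=T@np.array(c["tool_from_camera"])
im=c["color"]; m=(im.max(2)<75).astype(np.uint8); m[225:]=0; m[:165]=0; m[:,:220]=0;m[:,300:]=0
ys,xs=np.nonzero(m); print(xs.min(),xs.max(),ys.min(),ys.max())
for u,v in [(256,194),(231,176),(280,176),(231,214),(280,214)]:
    p=atz(c,u,v,95); print((u,v),p.round(1),(np.linalg.inv(T)@np.r_[p,1])[:3].round(1))
cv2.imwrite("pics/w1z.png",cv2.resize(im[150:240,200:320],None,fx=6,fy=6,interpolation=cv2.INTER_CUBIC))
```

```text
[ 487.60016956 -149.81975495  161.35611235] [ 3.14152874e+00 -4.23445983e-04 -1.56359978e-01]
230 278 176 224
(256, 194) [ 490.3 -148.8   95. ] [ 2.5 -1.4 66.4]
(231, 176) [ 507.5 -132.3   95. ] [ 16.9 -20.4  66.4]
(280, 176) [ 501.7 -169.1   95. ] [16.9 16.9 66.4]
(231, 214) [ 477.1 -126.9   95. ] [-14.  -21.1  66.3]
(280, 214) [ 471.1 -164.9   95. ] [-13.9  17.5  66.4]
```

View pics/w1z.png

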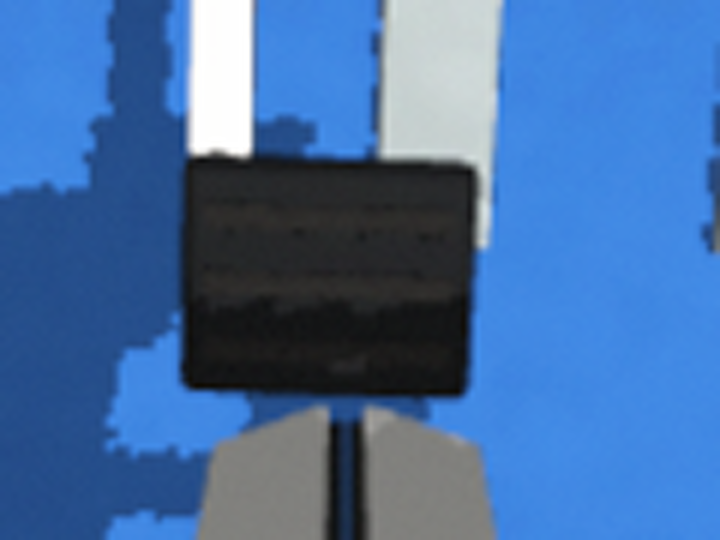

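The paddle measures 31 x 38 mm at 95 mm height, as specified, and its centre is within 3 mm of the tool axis. I'll go down now, watching the force.

```bash
python3 -m jog '[[0,-0.15,2,0,0,0,0],[0,0,2,0,0,0,0],[0,0,1.5,0,0,0,0],[0,0,0.5,0,0,0,0],[0,0,0,0,0,0,0]]' && python3 -m jog '[[0,0,0.5,0,0,0,0],[0,0,0.5,0,0,0,0],[0,0,0.5,0,0,0,0],[0,0,0,0,0,0,0],[0,0,0,0,0,0,0]]'
```

```text
clock: 3.7
eef_pos: [488.0, -148.4, 101.3]
eef_rot: [3.141, -0.001, -0.158]
wrist_force: [0.4, 0.0, -0.2]
finger_gap: 0.5
clock: 4.2
eef_pos: [487.6, -148.2, 85.4]
eef_rot: [-3.142, -0.0, -0.158]
wrist_force: [-0.3, 0.3, 0.1]
finger_gap: 0.7
```

Run:
```python
from h import *
print(monitor.read_state()["wrist_force"],monitor.read_state()["eef_pos"])
a=vision.camera("wrist")["color"][100:260,170:350]; b=vision.camera("side")["color"][110:210,270:370]
cv2.imwrite("pics/p2.png",np.hstack([cv2.resize(a,(450,400)),cv2.resize(b,(350,400))]))
```

```text
[-0.28376085  0.25012072  0.08412477] [ 487.63226152 -148.19013715   85.41471007]
```

View pics/p2.png

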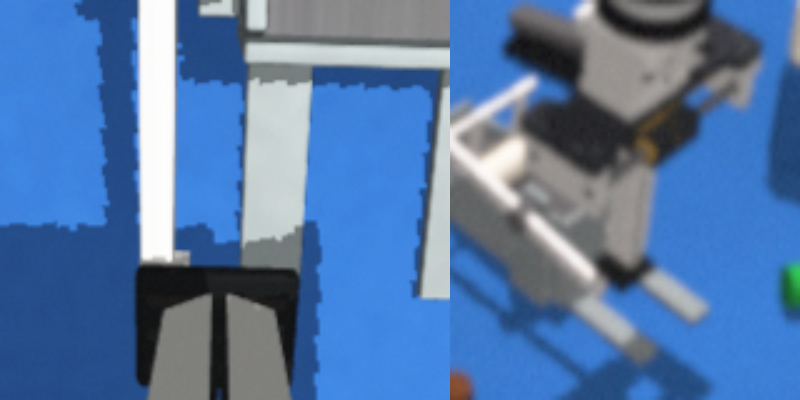

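The fingertips are on the middle of the paddle and it has started down (fingertips at about (220,300) in the left crop). I'll keep pressing.

```bash
python3 -m jog '[[0,0,0.4,0,0,0,0],[0,0,0.4,0,0,0,0],[0,0,0.4,0,0,0,0],[0,0,0.3,0,0,0,0],[0,0,0,0,0,0,0],[0,0,0,0,0,0,0]]' && python3 -m jog '[[0,0,0.15,0,0,0,0],[0,0,0,0,0,0,0],[0,0,0,0,0,0,0]]'
```

```text
clock: 4.9
eef_pos: [487.5, -148.2, 70.5]
eef_rot: [-3.142, 0.0, -0.158]
wrist_force: [-1.9, 0.1, 3.9]
finger_gap: 0.5
clock: 5.2
eef_pos: [487.6, -148.2, 69.0]
eef_rot: [-3.142, -0.0, -0.158]
wrist_force: [-1.5, 0.2, 3.4]
finger_gap: 0.7
```

```bash
python3 -m jog '[[0,0,0.15,0,0,0,0],[0,0,0,0,0,0,0],[0,0,0,0,0,0,0]]'
python3 - <<'E'
from h import *
a=vision.camera("top")["color"][130:250,280:350]; b=vision.camera("side")["color"][110:210,240:370]
cv2.imwrite("pics/p3.png",np.hstack([cv2.resize(a,(280,480)),cv2.resize(b,(520,480))]))
E
```

```text
clock: 5.5
eef_pos: [487.6, -148.2, 67.5]
eef_rot: [3.142, -0.0, -0.158]
wrist_force: [-0.0, -0.6, 3.6]
finger_gap: 0.2
```

View pics/p3.png

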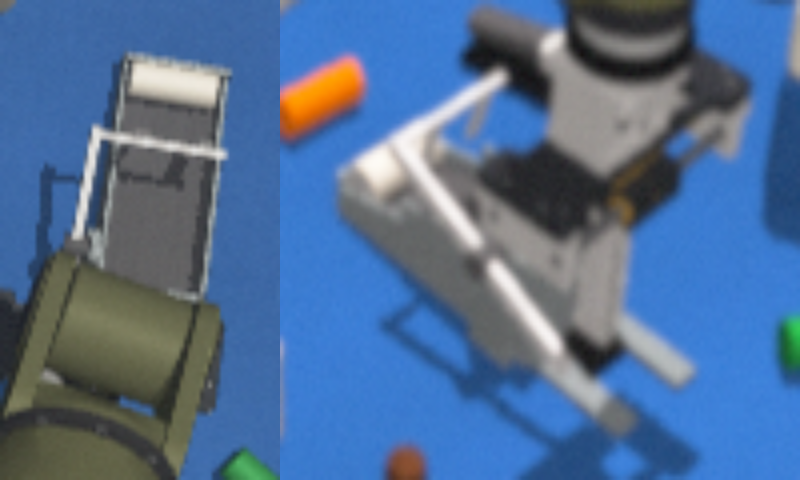

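The thick roll is in the tray against the end wall (left crop (172,85)) and the gate is up. I'll press the last millimetres, hold, and check that the roll is still.

```bash
python3 -m jog '[[0,0,0.15,0,0,0,0],[0,0,0.1,0,0,0,0],[0,0,0,0,0,0,0],[0,0,0,0,0,0,0],[0,0,0,0,0,0,0],[0,0,0,0,0,0,0]]'
python3 - <<'E'
from h import *
c=vision.camera("top");
def g(c):
    im=c["color"].astype(int)[135:165,300:345]; m=(im.min(2)>170); ys,xs=np.nonzero(m); print(xs.mean()+300,ys.mean()+135,m.sum()); return c
g(c)
c=g(vision.camera("top")); cv2.imwrite("pics/p4.png",cv2.resize(c["color"][130:250,280:350],(350,600)))
q=(280+172/4-.4,130+85/4-.4); p=atz(c,*q,35); print(p)
# dispenser from paddle (489,-148) yaw -.157
y=-.157; Rz=np.array([[np.cos(y),-np.sin(y)],[np.sin(y),np.cos(y)]]); o=np.array([489.5,-148.2])-Rz@[-133,48]; print(o,Rz.T@(p[:2]-o))
E
```

```text
clock: 6.2
eef_pos: [487.9, -148.3, 65.5]
eef_rot: [3.141, -0.001, -0.158]
wrist_force: [-2.2, 1.5, 10.8]
finger_gap: 0.6
321.2215568862275 151.46706586826346 167
321.2202380952381 151.47619047619048 168
[ 711.66837502 -234.77606062   35.        ]
[ 613.35912671 -216.40496118] [99.97255086 -2.77392714]
```

The force rose to 10.8 N, so the lever is at its stop. The roll is still at about x = 100, y = -3 mm in the dispenser's frame. Time to let go, lifting steadily.

```bash
python3 -m jog '[[0,0,-0.5,0,0,0,0],[0,0,-0.6,0,0,0,0],[0,0,-0.7,0,0,0,0],[0,0,-0.8,0,0,0,0],[0,0,-1,0,0,0,0],[0,0,-1.5,0,0,0,0],[0,0,-2,0,0,0,0],[0,0,-2,0,0,0,0]]' && python3 -m jog '[[0,0,-3,0,0,0,0],[0,0,-3,0,0,0,0],[0,0,-3,0,0,0,0],[0,0,0,0,0,0,0],[0,0,0,0,0,0,0]]'
python3 - <<'E'
from h import *
T=vision.camera("top")["color"];S=vision.camera("side")["color"]
a=T[130:250,280:350]; b=S[110:210,240:370]
cv2.imwrite("pics/p5.png",np.hstack([cv2.resize(a,(280,480)),cv2.resize(b,(520,480))]))
cv2.imwrite("pics/p5w.png",np.vstack([T[100:270],S[80:300]]))
print(monitor.read_state()["wrist_force"])
E
```

```text
clock: 7.1
eef_pos: [487.2, -148.1, 156.9]
eef_rot: [-3.141, 0.001, -0.158]
wrist_force: [0.5, 0.3, -1.2]
finger_gap: 0.1
clock: 7.6
eef_pos: [487.4, -148.1, 246.1]
eef_rot: [3.142, -0.0, -0.158]
wrist_force: [-1.3, -0.6, -0.6]
finger_gap: 0.5
[ 0.00641526 -0.50090686 -0.26121566]
```

View pics/p5.png

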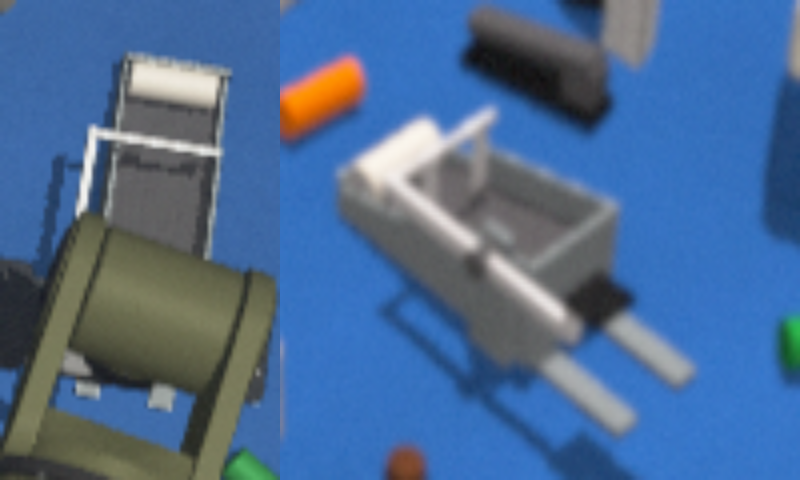

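View pics/p5w.png

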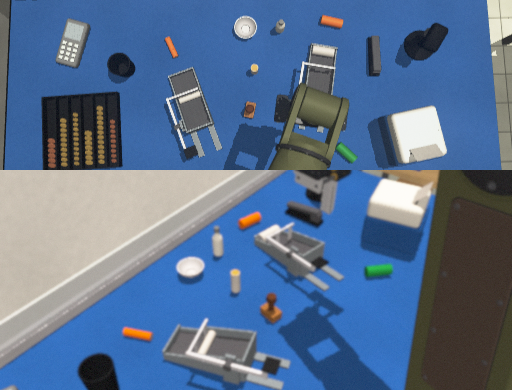

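The side picture puts the paddle back at (320,172), against (319.6,172.3) at the start, so the gate is shut. The thick roll is in its tray, the other dispenser and the loose things look unmoved, and the fingers are clear. I'll hand in.

```bash
python3 -c "
from cell import order; print(order.sign_off())"
```

```text
the job is handed in; nothing more can be done
None
```

I paid out the thick roll and handed the job in at about 8 s on the clock; the hand-in gives no verdict.

- **Choosing the dispenser:** the thick roll was in the right-hand dispenser in the top view. Its roll measured about 31 mm thick, against about 18 mm for the other.
- **Pressing:** I pressed that paddle with the shut fingertips until the lever met its stop, where the wrist force rose to about 11 N. I held it there until the roll lay still, at about x = 100 mm and y = -3 mm in the dispenser's frame. Then I let go and lifted clear.
- **Last checks:**
  - The paddle is back at its starting pixel in the side view, so the gate is shut.
  - The roll is in the tray.
  - By eye, the slim roll and its dispenser, and the loose things in view, had not moved.
  - The wrist force was near zero.
- **Disagreement:** my early rough fit of the whole dispenser gave a yaw of -0.18. I used about -0.16, and the wrist view confirmed that one. The roll's x came out 5 mm short of the expected 105 mm, within the 85–125 mm window.

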